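# Slide the top serving board off the stack onto the square stand

### The arm

A 6-joint arm with a two-finger parallel gripper is mounted at the origin on a cart in front of the work surface, level with it; the furniture and walls round the work are solid. World frame = base frame: x ahead of the robot, y to its left, z up, the work surface at z = 0. Lengths are in m, angles in rad, forces in N, time in s.
With the tool pointing down it reaches from about 0.25 to 0.775 m from the base axis. Payload 4 kg.
Tool frame: the origin (TCP) lies at the very end of the fingers, on their centre line; the grasp point (between the pads) lies 19 mm behind it; z points along the fingers, y is the line along which they close (so a half turn about z gives the same grasp; the last joint's range is limited). The gripper opens to 94 mm and grips with 3 to 60 N. Pads are 16 mm wide; open, the fingers measure 119 mm over their backs; the gripper's body (75 mm by 177 mm) begins 78 mm behind the grasp point.
Start: joints at [-1.442, 0.087, 1.371, -0, 1.684, -0.103], TCP at [0.126, -0.535, 0.206] pointing down, gripper open.
Joint ranges: [-3.1, 3.1], [-0.76, 2.03], [0.27, 2.55], [-1.08, 4.22], [0.17, 2.65], [-2.57, 2.57]. Speed limits (rad/s): [2.79, 2.79, 3.14, 3.14, 3.14, 3.14].

### API

Orientations are given as [roll, pitch, yaw] about the fixed x, y, z axes, in that order (R = Rz(yaw) Ry(pitch) Rx(roll)).
In Python, from bench import robot gives the robot as it stands. The module is installed in compiled form; this text tells all that it offers.
- The arm moves only by the tool move_arm, never from a script. Its argument "deltas" is one flat list of numbers, 7 for each row, row after row: the turn, a rotation vector about the tool's x, y, z in rad, then the shift along the tool's x, y, z in cm, then the closure, from -1 (fully open) to 1 (shut). A call has 1 to 8 rows; each row is the pose to reach, as a shift and turn from the pose commanded when the call began, along the tool's axes at that moment; what a row does not reach only later rows make up. A row lasts 1/10 s, in which the tool goes at most 50 mm and 8.59 degrees, less where a joint would pass 70% of its speed; a pose out of reach is approached as far as the arm can. A call with a gripper value outside its range is refused whole. The fingers move at their own pace and stop on an object; the grip force is fixed at half the most. Time passes only in rows, so rows that repeat a pose let the fingers close. It gives the time, the measured TCP pose, the force, the opening and the grip force at its end, in the units of the state.
- robot.get_obs(): the state, without advancing time (a new reading comes with each control period).
- robot.snapshot(name): name is "scene" or "top" or "wrist"; returns a dict with "image" (420x560x3 uint8, red, green, blue), "depth" (420x560 float32, m along the optical axis (not along the pixel's ray), 0 where there is no reading), "fov_y" (degrees; the focal length in pixels is half the picture's height over the tangent of half this angle, whatever the lens; pixels are square), "cx", "cy" (the principal point, pixels), "origin" and "orientation" of the camera in the world; the wrist camera has in their place "T_tool_cam" (4x4, takes a point from camera to tool coordinates, whose origin is the TCP and whose axes are the flange's). Camera axes: x right, y up, looking along -z (the intrinsics and any distortion apply to the point x, -y, -z); pixel columns grow to the right and rows downward; lengths in m; the calibration is good to about 2 mm. A picture is of the moment at which its call begins: read the wrist's pose just before it.
- robot.close_job(): hands the job in; it is judged then, once.
The state is a dict: "time": time; "joint_positions": joint angles; "qvel": joint speeds; "joint_torque": joint torques, N m; "tool_pos": TCP position; "ee_rot": TCP orientation; "wrist_force": force on the tool from outside, world axes, zero at the start; "wrist_torque": the same for the moment, N m; "width": finger opening in m; "finger_force": force on a finger pad.
Only numpy, scipy, OpenCV 4.12 (cv2) and the standard library are available. Lean on these libraries where they do the work, as an engineer would, in place of code of your own. Each camera call takes 0.05 s, during which the arm holds its last target. There are 200 camera calls.

### The job

Slide the top board of the stack of three small wooden serving boards sideways onto the square wooden stand next to it (not the round one), without lifting it up. Leave it lying flat in the middle of the square stand with its sides parallel to the stand's sides, and leave the other two boards stacked where they are.

Things in the scene. Friction and masses are not known exactly. Their poses are not given: they have to be found in the camera images.
- board_top_center (a point): Centre (half-way up) of the top one of three equal loose dark wooden boards in a stack; each 60 mm along its x, 80 mm along its y, 20 mm thick along z (up), about 0.12 kg. They lie on one another within a few mm and degrees; the top one's underside is 40 mm and its upper face 60 mm above the worktop. Its long sides are free to be pinched; the stand is off one short end.
- board_middle_center (a point): Centre of the second board, which the top board lies on; same size and axes; its upper face is 40 mm above the worktop. It must stay.
- board_bottom_center (a point): Centre of the lowest board, which lies on the worktop; same size and axes. It must stay.
- square_stand_top (a point): Centre of the upper face (37 mm above the worktop, 3 mm below the top board's underside) of the square light wooden stand, 120 x 120 mm along its x and y, on four feet, fixed. It stands off one short end of the stack with a gap of about 10 mm, axes nearly parallel to the boards'. A round stand (same height, 120 mm across, a tape roll on it) is at the other end; which end varies.
There are look-alikes about, which are no part of the job. Leave any green look-alike of the part that bears board_top_center alone.

How it is judged:
By the outcome, as a careful person would: the job done as asked, in the order asked, and still so for the second after the job is handed in, with the robot touching nothing.
It also fails if it takes over 32 s, if anything falls off the work surface, if the arm or the gripper's body presses on something with over 40 N, if the wrist force passes 120 N, or if a joint passes its speed limit or range.

## Working session

There is one attempt and no reset: what is moved stays moved. The work goes in short steps, Python scripts to look and compute and a tool call to move; the robot and the scene stay as the last step left them, time stands still between calls to the robot, and variables do not carry over. Pictures are saved under pics/ and viewed, at most 10 in all, crops included, and the job is handed in when it is done.

Besides the shell and the picture viewer there is one more tool, called after ">>>" as name(argument=value, ...) on one line, values as JSON. move_arm: Moves the arm, as the interface text tells. Its arguments: {"type":"object","properties":{"deltas":{"type":"array","items":{"type":"number"}}},"required":["deltas"]}

```bash
mkdir -p pics
cat > h.py <<'E'
import numpy as np,cv2
from bench import robot
from scipy.spatial.transform import Rotation as R
def cam(s,obs=None):
    if 'T_tool_cam' in s:
        T=np.eye(4);T[:3,:3]=rot(obs['ee_rot']);T[:3,3]=obs['tool_pos'];T=T@np.array(s['T_tool_cam']);return T[:3,:3],T[:3,3]
    o=np.array(s['orientation']);
    return (rot(o),np.array(s['origin']))
def rot(o):
    o=np.array(o)
    if o.shape==(3,3):return o
    return R.from_euler('xyz',o).as_matrix() if o.size==3 else R.from_quat(o).as_matrix()
def cloud(s,obs=None):
    Rm,t=cam(s,obs);h,w=s['depth'].shape
    f=h/2/np.tan(np.radians(s['fov_y'])/2)
    u,v=np.meshgrid(np.arange(w),np.arange(h));d=s['depth']
    P=np.stack([(u-s['cx'])/f*d,-(v-s['cy'])/f*d,-d],-1)
    return P@Rm.T+t
def save(s,n):cv2.imwrite('pics/'+n,s['image'][:,:,::-1])
E
python3 - <<'E'
from h import *
o=robot.get_obs();print(o)
for n in ['top','scene']:
    s=robot.snapshot(n);save(s,n+'0.png');print({k:v for k,v in s.items() if k not in('image','depth')})
    np.savez('pics/'+n+'0.npz',im=s['image'],P=cloud(s))
E
```

```text
{'time': 0.0, 'joint_positions': array([-1.44209353e+00,  8.79238087e-02,  1.37226334e+00, -3.29705693e-05,
        1.68360076e+00, -1.03076014e-01]), 'qvel': array([ 2.24933138e-04, -8.50761663e-04,  1.64850206e-03,  2.60934691e-04,
        1.71791095e-03, -5.23030139e-05]), 'joint_torque': array([ 3.54371048e-05, -3.40185320e+01, -3.02423823e+01,  7.18131359e-02,
        3.30305204e-02, -1.64930043e-04]), 'tool_pos': array([ 0.12626493, -0.53473545,  0.20431663]), 'ee_rot': array([-3.13940567e+00, -1.93282827e-04,  2.31774922e-01]), 'wrist_force': array([-0.65170609, -0.01214659, -0.04075534]), 'wrist_torque': array([-0.03513569, -0.03087978,  0.03462258]), 'finger_force': 0.0, 'width': 0.09390211278006134}
{'fov_y': 47.72481490920478, 'cx': 280.05897454066957, 'cy': 211.94431371963216, 'origin': array([0.21754935, 0.12877336, 1.21607104]), 'orientation': array([ 0.21006335, -0.00539898, -1.59818863])}
{'fov_y': 48.89399028934633, 'cx': 280.81494454537074, 'cy': 209.09021993879622, 'origin': array([-0.38675503, -0.54448609,  0.5873394 ]), 'orientation': array([ 1.12400298, -0.0213732 , -0.90443589])}
```

View pics/top0.png

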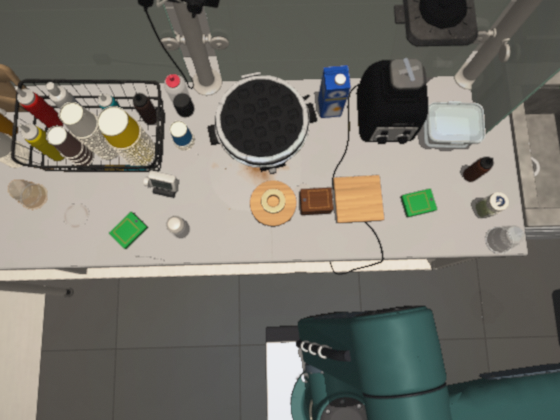

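View pics/scene0.png

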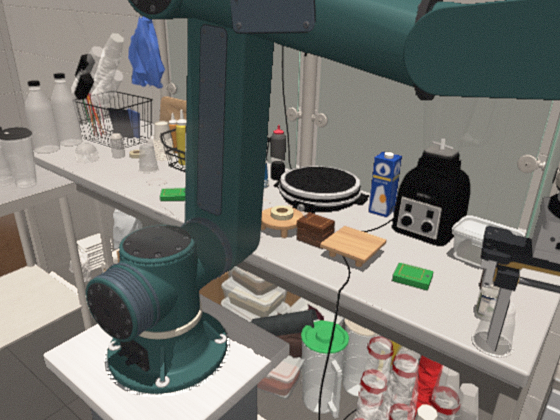

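The stack is at px (316,200) in the top view. The square stand is to its right, around (358,199) (world -y), and the round stand with the tape is on the left at (272,202). The look-alikes are the green boards.

Run:
```python
from h import *
s=robot.snapshot('top');Rm,t=cam(s);f=210/np.tan(np.radians(s['fov_y'])/2)
def ray(px,z):
    px=np.atleast_2d(px);d=np.c_[(px[:,0]-s['cx'])/f,-(px[:,1]-s['cy'])/f,-np.ones(len(px))]@Rm.T
    return t+d*((z-t[2])/d[:,2])[:,None]
P=cloud(s)
hsv=cv2.cvtColor(s['image'],cv2.COLOR_RGB2HSV);print(hsv[200,316],hsv[199,370],s['image'][200,316])
for n,(u0,u1,v0,v1),m,z in [('board',(296,336,182,220),hsv[...,2]<135,.06),('stand',(330,392,168,230),(hsv[...,1]>80)&(hsv[...,2]>140),.037)]:
    k=np.zeros(m.shape,np.uint8);k[v0:v1,u0:u1]=m[v0:v1,u0:u1]
    c=max(cv2.findContours(k,0,1)[0],key=cv2.contourArea)
    w=ray(c[:,0,:].astype(float),z)
    r=cv2.minAreaRect((w[:,:2]*1000).astype(np.float32));print(n,r)
    q=P[k>0];print('z pct',np.percentile(q[:,2],[5,25,50,75,95]))
    if n=='board':
        a=q[(q[:,2]>.052)&(q[:,2]<.07)];print(len(a),a.min(0),a.max(0),a.mean(0),cv2.minAreaRect((a[:,:2]*1000).astype(np.float32)))
        cv2.imwrite('pics/crop.png',cv2.resize(s['image'][160:240,240:400,::-1],None,fx=5,fy=5,interpolation=2))
```

```text
[ 11 160 110] [ 16 126 221] [110  66  41]
board ((491.4424743652344, 22.505788803100586), (90.11625671386719, 95.21257781982422), 87.9537582397461)
z pct [-0.00077726  0.05029005  0.05842916  0.06056643  0.06300932]
670 [ 0.46503423 -0.01793602  0.05254059] [0.52570004 0.06245474 0.06593316] [0.49463853 0.02272716 0.0595317 ] ((494.9157409667969, 22.566654205322266), (58.2718391418457, 80.22381591796875), 2.485050916671753)
stand ((499.0218505859375, -85.20936584472656), (119.49507141113281, 119.3760986328125), 1.8163564205169678)
z pct [0.03213401 0.03485562 0.0364861  0.03813686 0.04049768]
```

View pics/crop.png

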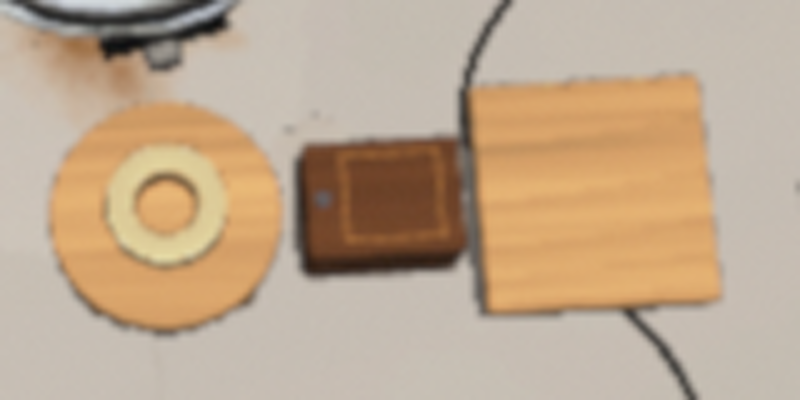

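Run:
```python
from h import *
P=np.load('pics/top0.npz')['P']
q=P.reshape(-1,3)
for x in np.arange(.3,.8,.05):
    print('%.2f'%x,[round(float(max(q[(abs(q[:,0]-x-.025)<.025)&(abs(q[:,1]-y-.025)<.025)][:,2],default=9)),2) for y in np.arange(-.5,.2,.05)])
```

```text
0.30 [0.0, 0.0, 0.0, 0.0, -0.0, 0.0, -0.0, 0.01, 0.0, 0.0, -0.0, -0.0, -0.0, 0.0]
0.35 [0.09, 0.09, 0.01, 0.01, 0.01, 0.01, 0.01, 0.01, 0.01, 0.01, 0.01, 0.01, 0.01, 0.01]
0.40 [0.09, 0.1, 0.07, 0.01, 0.01, 0.01, 0.01, 0.04, 0.04, 0.04, 0.01, 0.04, 0.04, 0.04]
0.45 [0.01, 0.1, 0.1, 0.01, 0.03, 0.03, 0.01, 0.04, 0.04, 0.07, 0.07, 0.07, 0.06, 0.06]
0.50 [0.01, 0.09, 0.11, 0.01, 0.03, 0.03, 0.01, 0.04, 0.04, 0.06, 0.06, 0.06, 0.06, 0.06]
0.55 [0.01, 0.11, 0.14, 0.01, 0.0, 0.01, 0.01, 0.04, 0.04, 0.04, 0.01, 0.03, 0.08, 0.07]
0.60 [0.01, 0.08, 0.09, 0.09, 0.09, 0.09, 0.07, 0.09, 0.01, 0.01, 0.01, 0.08, 0.08, 0.08]
0.65 [0.0, 0.4, 0.09, 0.09, 0.13, 0.46, 0.47, 0.46, 0.01, 0.01, 0.08, 0.08, 0.08, 0.08]
0.70 [0.0, 0.41, 0.09, 0.09, 0.43, 0.48, 0.48, 0.48, 0.45, 0.19, 0.16, 0.08, 0.08, 0.08]
0.75 [9.0, 0.42, 0.01, 0.01, 0.43, 0.47, 0.48, 0.48, 0.45, 0.19, 0.18, 0.08, 0.08, 0.08]
```

>>> move_arm(deltas=[0,0,0,0,0,-10,-1,0,0,0,0,0,-10,-1,0,0,0,0,0,-10,-1])

```text
time: 0.45
tool_pos: [0.1267, -0.5374, 0.3137]
ee_rot: [3.128, 0.001, 0.232]
wrist_force: [-0.1, -0.6, 1.1]
width: 0.094
finger_force: 0.0
```

>>> move_arm(deltas=[0,0,-1.374,48.7,-45.7,3,-1,0,0,-1.374,48.7,-45.7,3,-1,0,0,-1.374,48.7,-45.7,3,-1,0,0,-1.374,48.7,-45.7,3,-1,0,0,-1.374,48.7,-45.7,3,-1,0,0,-1.374,48.7,-45.7,3,-1,0,0,-1.374,48.7,-45.7,3,-1,0,0,-1.374,48.7,-45.7,3,-1])

```text
time: 1.25
tool_pos: [0.3477, -0.2004, 0.2871]
ee_rot: [3.141, 0.0, 1.437]
wrist_force: [0.6, -0.6, 1.6]
width: 0.0941
finger_force: 0.0
```

Run:
```python
from h import *
o=robot.get_obs();print(o['tool_pos'],o['ee_rot'],o['joint_positions'],o['qvel'])
```

```text
[ 0.34767    -0.2003516   0.28707378] [3.14118750e+00 2.86433396e-04 1.43748576e+00] [-6.64276044e-01 -2.48231406e-01  1.52223545e+00 -4.37494706e-05
  1.86709420e+00 -5.30978320e-01] [ 1.24878792e+00  7.18656463e-03  4.40023498e-02  4.07651938e-04
 -5.29283081e-02 -2.52556221e-01]
```

>>> move_arm(deltas=[0,0,-0.175,24.1,11.6,6.5,-1,0,0,-0.175,24.1,11.6,6.5,-1,0,0,-0.175,24.1,11.6,6.5,-1,0,0,-0.175,24.1,11.6,6.5,-1,0,0,-0.175,24.1,11.6,6.5,-1,0,0,-0.175,24.1,11.6,6.5,-1,0,0,-0.175,24.1,11.6,6.5,-1,0,0,-0.175,24.1,11.6,6.5,-1])

```text
time: 2.05
tool_pos: [0.495, 0.0204, 0.2218]
ee_rot: [-3.14, 0.001, 1.608]
wrist_force: [-0.2, -1.0, 1.1]
width: 0.094
finger_force: 0.0
```

```bash
cat > w.py <<'E'
import sys
from h import *
o=robot.get_obs();s=robot.snapshot('wrist');n=sys.argv[1];save(s,n+'.png')
P=cloud(s,o);np.savez('pics/'+n+'.npz',im=s['image'],P=P,d=s['depth'])
print(o['tool_pos'],o['ee_rot'])
q=P[s['depth']>0]
def rect(m,lab):
    a=(q[m][:,:2]*1000).astype(np.float32)
    if len(a)<100:return
    k=np.zeros((600,600),np.uint8)  # 0.5mm-ish raster at 1 mm: x .3-.9? offset
    print(lab,len(a),'z',np.median(q[m][:,2]).round(4),cv2.minAreaRect(a),np.percentile(a,[1,99],axis=0).round(1).tolist())
b=(abs(q[:,0]-.497)<.08)&(q[:,1]>-.16)&(q[:,1]<.08)
rect(b&(q[:,2]>.053)&(q[:,2]<.067),'top')
rect(b&(q[:,1]<-.015)&(q[:,2]>.03)&(q[:,2]<.044),'stand')
E
python3 w.py w1
```

```text
[0.49504346 0.02042197 0.22182762] [-3.13994523e+00  5.90959180e-04  1.60790073e+00]
top 4943 z 0.0597 ((497.04144287109375, 23.201810836791992), (60.05743408203125, 79.71491241455078), 2.0811750888824463) [[467.7, -15.5], [526.3, 62.7]]
stand 9185 z 0.0368 ((501.6642761230469, -75.99090576171875), (120.2608871459961, 99.71122741699219), 1.9693716764450073) [[443.6, -123.9], [560.1, -26.3]]
```

View pics/w1.png

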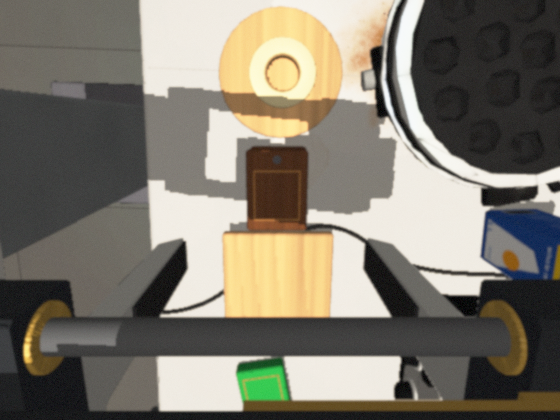

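The board is at px (277,187) between the open fingers. The round stand is above it and the square stand below it in the picture. The alignment is good, so I'm descending.

>>> move_arm(deltas=[0,0,0,0.2,0.1,5,-1,0,0,0,0.2,0.1,10,-1,0,0,0,0.2,0.1,14,-1,0,0,0,0.2,0.1,16,-1,0,0,0,0.2,0.1,17,-1,0,0,0,0.2,0.1,17,-1,0,0,0,0.2,0.1,17,-1,0,0,0,0.2,0.1,17,-1])

```text
time: 2.9
tool_pos: [0.4979, 0.0219, 0.0548]
ee_rot: [3.137, 0.001, 1.606]
wrist_force: [-0.2, -0.2, 0.2]
width: 0.0935
finger_force: 0.0
```

```bash
python3 -c "
from h import *
o=robot.get_obs();print(o['tool_pos'],o['ee_rot'],o['wrist_force'],o['qvel'])"
```

```text
[0.49792655 0.02193919 0.05475586] [3.13733801e+00 5.88764428e-04 1.60624712e+00] [-0.22439707 -0.17557602  0.21528629] [ 0.00401499  0.00052714  0.00233062  0.00139085 -0.00042506  0.0007528 ]
```

>>> move_arm(deltas=[0,0,0,0,0,0.5,-1,0,0,0,0,0,1.0,-1,0,0,0,0,0,1.0,0.1,0,0,0,0,0,1.0,0.2,0,0,0,0,0,1.0,0.3,0,0,0,0,0,1.0,0.35,0,0,0,0,0,1.0,0.4,0,0,0,0,0,1.0,0.4])

```text
time: 3.7
tool_pos: [0.4964, 0.0224, 0.0426]
ee_rot: [3.141, 0.0, 1.607]
wrist_force: [0.2, 0.9, 0.4]
width: 0.0598
finger_force: 30.0
```

```bash
python3 w.py w2
```

```text
[0.49639084 0.02239927 0.04261369] [3.14146136e+00 7.44893579e-05 1.60680280e+00]
top 17158 z 0.0597 ((496.93798828125, 29.302642822265625), (83.65056610107422, 68.76522064208984), 1.7094866037368774) [[463.3, -3.0], [530.4, 63.3]]
stand 8246 z 0.0368 ((500.8747863769531, -58.64511489868164), (119.86013793945312, 31.805952072143555), 1.6145594120025635) [[443.5, -74.2], [558.1, -43.1]]
```

View pics/w2.png

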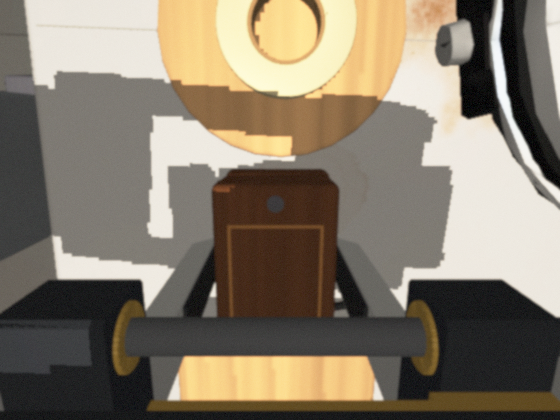

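The board is gripped: the fingers pinch its long sides at px (215–335, 280), with 59.8 mm opening and 30 N. Next I slide it towards -y.

>>> move_arm(deltas=[0,0,0,-0.7,0,0,0.4,0,0,0,-1.7,0,0,0.4,0,0,0,-2.8,0,0,0.4,0,0,0,-3.9,0,0,0.4,0,0,0,-5,0,0,0.4,0,0,0,-6,0,0,0.4,0,0,0,-6.7,0,0,0.4,0,0,0,-7,0,0,0.4])

```text
time: 4.55
tool_pos: [0.4988, -0.0484, 0.0425]
ee_rot: [-3.142, -0.0, 1.606]
wrist_force: [0.6, 0.8, 0.6]
width: 0.0598
finger_force: 30.0
```

>>> move_arm(deltas=[0,0,0,-0.7,0,0,0.4,0,0,0,-1.6,0,0,0.4,0,0,0,-2.5,0,0,0.4,0,0,0,-3.3,0,0,0.4,0,0,0,-3.7,0,0,0.4,0,0,0,-3.9,0.05,0,0.4,0,0,0,-3.9,0.05,0,0.4,0,0,0,-3.9,0.05,0,0.4])

```text
time: 5.35
tool_pos: [0.5007, -0.0864, 0.0424]
ee_rot: [-3.141, -0.0, 1.607]
wrist_force: [0.4, 0.0, -0.1]
width: 0.0599
finger_force: 30.0
```

```bash
python3 w.py w3
cat > t.py <<'E'
import sys
from h import *
s=robot.snapshot('top');P=cloud(s);save(s,sys.argv[1]+'.png')
cv2.imwrite('pics/'+sys.argv[1]+'c.png',cv2.resize(s['image'][150:250,240:420,::-1],None,fx=4,fy=4,interpolation=2))
E
python3 t.py t3
```

```text
[ 0.50072085 -0.08638226  0.04244651] [-3.14146508e+00 -1.44586589e-04  1.60685608e+00]
top 17161 z 0.0595 ((501.2713317871094, -79.4710464477539), (83.49036407470703, 69.03605651855469), 1.5776499509811401) [[467.6, -111.7], [534.5, -45.5]]
stand 17104 z 0.0367 ((501.3378601074219, -70.16674041748047), (120.66233825683594, 112.21918487548828), 2.196592092514038) [[442.4, -121.8], [559.7, -15.7]]
```

View pics/w3.png

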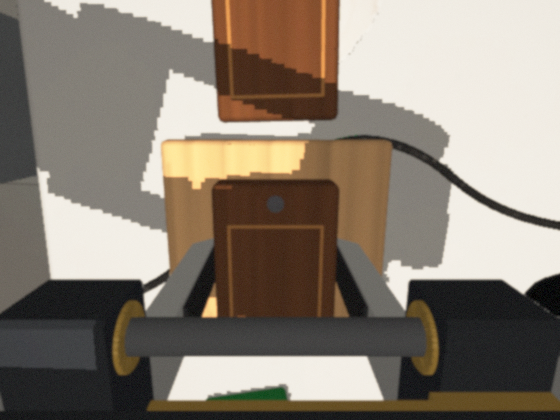

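The board is now over the stand, with its near end at px row 180 and the stand edge at row 142. The middle board stayed behind, with its end at row 118. I'll measure the offset between the board and the stand.

```bash
cat > e.py <<'E'
import sys
from h import *
z=np.load('pics/%s.npz'%sys.argv[1]);P=z['P'];im=z['im'];hsv=cv2.cvtColor(im,cv2.COLOR_RGB2HSV)
zb=float(sys.argv[2])
def edge(m,ax,sgn,lo,hi,nm):
    # extreme along ax in bins along other axis, then line fit
    q=P[m];o=1-ax;pts=[]
    for c in np.arange(lo,hi,.002):
        a=q[abs(q[:,o]-c)<.001][:,ax]
        if len(a)>5:pts.append((c,np.percentile(a*sgn,98)*sgn))
    p=np.array(pts);k=np.polyfit(p[:,0],p[:,1],1);r=p[:,1]-np.polyval(k,p[:,0]);p=p[abs(r)<.0015];k=np.polyfit(p[:,0],p[:,1],1)
    print(nm,len(p),'slope deg %.2f'%np.degrees(k[0]),k.round(4));return k
b=(abs(P[...,2]-zb)<.005)&(hsv[...,2]<130)&(P[...,1]<-.02)
s=(abs(P[...,2]-.037)<.005)&(hsv[...,1]>50)&(P[...,1]<-.02)&(hsv[...,2]>90)
B=edge(b,1,1,.475,.527,'board y+');S=edge(s,1,1,.455,.547,'stand y+')
print('gap y',np.polyval(S,.5)-np.polyval(B,.5))
for n,m,lo,hi in [('board',b,-.08,-.05),('stand',s,-.08,-.03)]:
    a=edge(m,0,1,lo,hi,n+' x+');c=edge(m,0,-1,lo,hi,n+' x-');print(n,'xc at y=-.06',(np.polyval(a,-.06)+np.polyval(c,-.06))/2,'w',np.polyval(a,-.06)-np.polyval(c,-.06))
E
python3 e.py w3 .06
```

```text
board y+ 27 slope deg 1.94 [ 0.0339 -0.0631]
stand y+ 47 slope deg 1.94 [ 0.0338 -0.0438]
gap y 0.019218867503410265
board x+ 9 slope deg -5.43 [-0.0947  0.5234]
board x- 10 slope deg 2.34 [0.0408 0.4746]
board xc at y=-.06 0.5005869795551818 w 0.05689759638125608
stand x+ 25 slope deg -4.25 [-0.0741  0.5543]
stand x- 25 slope deg 0.25 [0.0043 0.4434]
stand xc at y=-.06 0.5009420401184177 w 0.11558548651715489
```

>>> move_arm(deltas=[0,0,0,-0.08,0,0,0.4,0,0,0,-0.08,0,0.1,0.4,0,0,0,-0.08,0,0.2,0.4,0,0,0,-0.08,0,0.27,0.4,0,0,0,-0.08,0,0.27,0.4,0,0,0,-0.08,0,0.27,0.4])

```text
time: 6.05
tool_pos: [0.5008, -0.0873, 0.0398]
ee_rot: [-3.142, 0.0, 1.607]
wrist_force: [-0.3, -0.5, -1.5]
width: 0.0597
finger_force: 30.0
```

>>> move_arm(deltas=[0,0,0,0,0,0,0.2,0,0,0,0,0,0,0,0,0,0,0,0,0,-0.3,0,0,0,0,0,0,-0.6,0,0,0,0,0,0,-1,0,0,0,0,0,0,-1,0,0,0,0,0,0,-1,0,0,0,0,0,0,-1])

```text
time: 6.85
tool_pos: [0.5008, -0.0873, 0.0399]
ee_rot: [3.141, 0.0, 1.607]
wrist_force: [-1.1, -0.5, 0.3]
width: 0.0933
finger_force: 0.0
```

>>> move_arm(deltas=[0,0,0,0,0,-1,-1,0,0,0,0,0,-3,-1,0,0,0,0,0,-6,-1,0,0,0,0,0,-10,-1,0,0,0,7,0,-13,-1,0,0,0,7,0,-13,-1,0,0,0,7,0,-13,-1,0,0,0,7,0,-13,-1])

```text
time: 7.65
tool_pos: [0.4984, -0.0174, 0.1704]
ee_rot: [3.141, 0.001, 1.608]
wrist_force: [-0.6, 0.1, -0.4]
width: 0.0944
finger_force: 0.0
```

```bash
python3 w.py w4; python3 e.py w4 .057; python3 -c "
from h import *
z=np.load('pics/w4.npz');P=z['P'];b=(P[...,2]>.05)&(P[...,2]<.065)&(abs(P[...,0]-.5)<.06)&(P[...,1]<-.03)&(P[...,1]>-.15);print(P[b].mean(0))
A=np.c_[P[b][:,:2],np.ones(b.sum())];print(np.linalg.lstsq(A,P[b][:,2],rcond=None)[0])
m=(abs(P[...,2]-.04)<.004)&(abs(P[...,0]-.497)<.05)&(P[...,1]>-.022)&(P[...,1]<.08);print(cv2.minAreaRect((P[m][:,:2]*1000).astype(np.float32)))"
```

```text
[ 0.49839004 -0.01739622  0.17043589] [3.14053896e+00 1.06560937e-03 1.60794770e+00]
top 5275 z 0.0568 ((501.52947998046875, -83.55120849609375), (60.08881378173828, 74.9488754272461), 2.1593573093414307) [[472.1, -120.0], [530.8, -46.7]]
stand 8289 z 0.0368 ((501.4830017089844, -73.48072814941406), (120.3171615600586, 118.84799194335938), 1.8488154411315918) [[442.5, -131.2], [560.7, -16.2]]
board y+ 27 slope deg 1.92 [ 0.0334 -0.0632]
stand y+ 47 slope deg 2.00 [ 0.0349 -0.0446]
gap y 0.019273584096848286
board x+ 5 slope deg -11.05 [-0.1929  0.7311]
board x- 1 slope deg -264.09 [-4.6092  0.2489]
board xc at y=-.06 0.6340601571507445 w 0.21721612810183166
[ 0.50149902 -0.08154734  0.05665966]
[ 0.00063135 -0.01023256  0.0555086 ]
((497.50946044921875, 31.80405616760254), (59.943912506103516, 98.83165740966797), 3.399984121322632)e.py:11: RankWarning: Polyfit may be poorly conditioned
  p=np.array(pts);k=np.polyfit(p[:,0],p[:,1],1);r=p[:,1]-np.polyval(k,p[:,0]);p=p[abs(r)<.0015];k=np.polyfit(p[:,0],p[:,1],1)
Traceback (most recent call last):
  File "e.py", line 18, in <module>
    a=edge(m,0,1,lo,hi,n+' x+');c=edge(m,0,-1,lo,hi,n+' x-');print(n,'xc at y=-.06',(np.polyval(a,-.06)+np.polyval(c,-.06))/2,'w',np.polyval(a,-.06)-np.polyval(c,-.06))
  File "e.py", line 11, in edge
    p=np.array(pts);k=np.polyfit(p[:,0],p[:,1],1);r=p[:,1]-np.polyval(k,p[:,0]);p=p[abs(r)<.0015];k=np.polyfit(p[:,0],p[:,1],1)
                                                                                                    ~~~~~~~~~~^^^^^^^^^^^^^^^^^
TypeError: expected non-empty vector for x
```

View pics/w4.png

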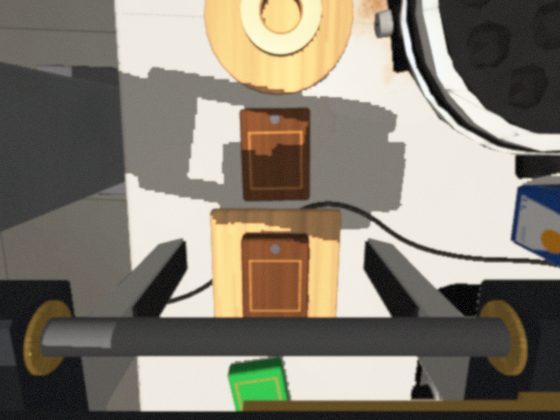

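The board lies flat on the stand at px (275,275), centred to about 1 mm and parallel to its sides. The other two boards are still stacked at (275,155), and the gripper is clear.

```bash
python3 -c "
from bench import robot
print(robot.close_job())"
```

```text
the job is handed in; nothing more can be done
None
```

I slid the top board onto the square stand and handed the job in: it lies flat, about 1 mm off centre and parallel to the stand's sides, and the other two boards are still stacked in place.

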